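# Seat a slide-on battery pack in its charger

## Task

Put the battery pack on charge: set its grooved underside in front of the charger's orange rail, slide it along the rail into the bay, and push it fully home until the sprung roller clicks into the pack and holds it. Feel your way and do not ram it, and leave the other things on the worktop where they are.

Things in the scene. Friction and masses are not known exactly. Their poses are not given: they have to be found in the camera images.
- battery_pack: Grey and black slide-on battery pack, orange release keys near its rear; 96 long (x) x 60 wide (y) x 50 tall mm, 0.36 kg, lying on its underside. Origin: centre of underside; +x: leading end, which enters the charger first; z up. Flanks flat and upright to 38 mm above the underside, bevelled above.
- pack_slot (a point): Middle of the mouth of the pack's T slot, at the leading end's lower edge: 48 mm ahead (+x) of the pack's origin, same axes. Slot, mm above the underside: 31 wide between the lips from 0 to 5, then 44 wide from 5 to 12; 76 long. A notch in its ceiling takes the roller when home.
- charger: Black one-bay desk charger, fixed to the worktop, 150 long (x) x 92 wide (y) mm, 105 mm tall at the back. Origin: centre of its underside on the worktop; +x from the low open front to the tall back, z up. Its deck rises 15 degrees toward the back.
- shoe: Charger's sloping deck with an orange T rail on it. Origin: in the deck surface on the rail's centre line, at the face of the head (42 mm tall) that stops the pack. +x: up the slope, direction of sliding; +y: left across it; +z: square out of the deck. Deck: z = 0, x -118 to 0 mm. Home: the pack lies on the deck, axes parallel to these, its origin at x -48 mm, y 0, z 0.
- rail_nose (a point): Foot of the rail's nose, in the deck plane, 70.5 mm before the head: shoe frame (-70.5, 0, 0) mm, same axes. From here to the head: stem 27 mm wide, z 0 to 6.5 mm; flange 42 mm wide, z 6.5 to 10.5 mm; its front edges are broken by less than 0.5 mm only. The slot has 1 mm of play a side on the flange and 1.5 mm in height.
- bay_mouth (a point): Where the bay's two cheeks begin: shoe frame (-84, 0, 0) mm, same axes. Cheeks 68 mm apart, up to 37 mm tall, from here to the head: too close to the pack for fingers. In front lies an open landing 34 mm long with free sides. The rear of a pack that is home stands 12 mm out of the cheeks.
- detent (a joint): Sprung steel roller in the top of the rail, 22 mm before the head. 0: fully up (free, or clicked into the pack's notch); grows in m as the pack presses it down, about 0.0022 while the pack's front edge rides over it; it clicks in over the last 4 mm before home. Passing it takes a firm push of about 12 to 20 N along the rail.
- two_way_radio: Black hand radio with a stub aerial lying near the right front, 151 x 58 x 31 mm; leave alone. Origin: centre of underside.
- carton_2: Small white and brown folding carton standing to the left, 60 x 30 x 78 mm; leave alone. Origin: centre of underside.
- vial_07: Blue-capped vial standing to the left of the charger, 31 mm across, 67 mm tall; leave alone. Origin: centre of underside.
- carton_0: Small light-blue folding carton standing behind the charger, 50 x 32 x 82 mm; leave alone. Origin: centre of underside.
- carton_1: Small blue and violet folding carton standing behind the charger, 56 x 34 x 70 mm; leave alone. Origin: centre of underside.
Mind the look-alikes: they are no part of the job. Of the things like the battery_pack, leave any that is red; of the rest the larger one is meant.

How it is judged (in metres and radians):
At the end, for the whole second after the job is handed in: The pack rests on the rail, at most 3 mm short of the head, within 3 mm sideways and in height and 0.06 rad of the rail's direction, and the roller has sprung back up into its notch (joint detent below 0.001 m) (x of battery_pack in the frame of shoe between -0.051 and -0.045 m and y of battery_pack in the frame of shoe between -0.003 and 0.003 m and z of battery_pack in the frame of shoe between -0.003 and 0.003 m and angle between the x axis of battery_pack and the x axis of shoe, either way round below 0.06 rad and value of joint detent below 0.001 m and linear speed of battery_pack below 0.01 m/s); the robot touches nothing.
It fails at once if the pack is rammed against the charger with more than 60 N (contact force between battery_pack and charger above 60 N).
It fails at once if another thing on the worktop is moved by more than 30 mm (distance of any of two_way_radio, carton_0, carton_1, carton_2, vial_07 from where it was at the start of the episode above 0.03 m).
It also fails if it takes over 61 s, if anything falls off the work surface, if the arm or the gripper's body presses on something with over 40 N, if the wrist force passes 120 N, or if a joint passes its speed limit or range.

## Robot

A 6-joint arm with a two-finger parallel gripper is mounted at the origin on a cart in front of the work surface, level with it; the furniture and walls round the work are solid. World frame = base frame: x ahead of the robot, y to its left, z up, the work surface at z = 0. Lengths are in mm, angles in degrees, forces in N, time in s.
With the tool pointing down it reaches from about 300 to 850 mm from the base axis. Payload 4.2 kg.
Tool frame: the origin (TCP) lies on the centre line of the jaws, within the pads' length; the fingertips stand 14 mm ahead of it and the grasp point (between the pads) lies 5 mm behind it; z points along the fingers, y is the line along which they close (so a half turn about z gives the same grasp; the last joint's range is limited). The gripper opens to 91 mm and grips with 3 to 60 N. Pads are 32 mm wide; open, the fingers measure 118 mm over their backs; the gripper's body (76 mm by 178 mm) begins 60 mm behind the grasp point.
Start: joints at [-1.146, 18.312, 89.639, -0, 72.044, -1.146], TCP at [575.015, 0, 227.976] pointing down, gripper open.
Joint ranges: [-177.97, 177.97], [-48.28, 115.42], [12.27, 149.76], [-77.06, 257.06], [2.81, 150.46], [-146.56, 146.56]. Speed limits (degrees/s): [147.25, 147.25, 180, 180, 180, 180].

## Interface

Orientations are given as [roll, pitch, yaw] about the fixed x, y, z axes, in that order (R = Rz(yaw) Ry(pitch) Rx(roll)).
In Python, from workcell import * gives the robot as it stands. The module is installed in compiled form; this text tells all that it offers.
- The arm moves only by the shell command python3 -m crank 'ROWS' [FORCE]. ROWS is JSON, a list of rows, each an object of numbers: "grip": the finger opening in m, from 0 to 0.0912; "x", "y", "z": the shift along the tool's x, y, z in m; "yaw": the turn about the tool's z in rad. In form: [{"grip": .., "x": .., "y": .., "z": .., "yaw": ..}, ...]. A call has exactly 5 rows; each row is the pose to reach, as a shift and turn from the pose commanded when the call began, along the tool's axes at that moment; what a row does not reach only later rows make up. A row lasts 1/12 s, in which the tool goes at most 41.7 mm and 7.16 degrees, less where a joint would pass 70% of its speed; a pose out of reach is approached as far as the arm can. A call with a gripper value outside its range is refused whole. The fingers move at their own pace and stop on an object; FORCE is the grip in N (left out, the last holds). Time passes only in rows, so rows that repeat a pose let the fingers close, or fill a call up. It gives the time, the measured TCP pose, the force, the opening and the grip force at its end, in the units of the state.
- state(): the state, without advancing time (a new reading comes with each control period).
- grab_frame(name): name is "scene" or "side" or "wrist"; returns the picture (400x640x3 uint8, red, green, blue); there is no depth.
- camera_model(name): a dict with "intrinsics" (3x3 intrinsics, pixels), "R" (3x3) and "t" (3): a world point X has camera coordinates R X + t. Camera axes: x right, y down, z forward; pixel columns grow to the right and rows downward; lengths in mm; the calibration is good to about 2 mm. The wrist camera is an equidistant fisheye: a pixel r from the principal point sees the ray r / f radians off the axis. A picture is of the moment at which its call begins: read the wrist's pose just before it. camera_model takes no time and is no camera call; for the wrist camera it gives the pose at the moment of the call.
- job_done(): hands the job in; it is judged then, once.
The state is a dict: "time_s": time; "qpos": joint angles; "qvel": joint speeds; "effort": joint torques, N m; "ee_pos": TCP position; "ee_rot": TCP orientation; "force": force on the tool from outside, world axes, zero at the start; "torque": the same for the moment, N m; "gripper_width": finger opening in mm; "gripper_force": force on a finger pad.
Only numpy, scipy, OpenCV 4.12 (cv2) and the standard library are available. Lean on these libraries where they do the work, as an engineer would, in place of code of your own. Each camera call takes 0.05 s, during which the arm holds its last target. There are 200 camera calls.

## Working session

There is one attempt and no reset: what is moved stays moved. The work goes in short steps, Python scripts to look and compute and a shell command to move; the robot and the scene stay as the last step left them, time stands still between calls to the robot, and variables do not carry over. Pictures are saved under pics/ and viewed, at most 10 in all, crops included, and the job is handed in when it is done.

```bash
mkdir -p pics
python3 - <<'E'
from workcell import *
import cv2
s=state();print(s['time_s'],s['ee_pos'],s['ee_rot'],s['gripper_width'])
for n in("scene","side","wrist"):
    cv2.imwrite(f"pics/{n}0.png",grab_frame(n)[:,:,::-1]); 
    c=camera_model(n);print(n,c['intrinsics'],c['R'],c['t'])
E
```

```text
0.0 [5.74517986e+02 1.37517362e-02 2.27123488e+02] [-1.79899348e+02 -1.52649913e-03  9.00012249e+01] 91.27539998114484
scene [[481.55282878   0.         322.44808687]
 [  0.         481.55282878 198.91468755]
 [  0.           0.           1.        ]] [[-0.57260216 -0.81981355 -0.00570077]
 [-0.56698923  0.40101931 -0.71951839]
 [ 0.59215705 -0.40876551 -0.69444999]] [ 333.75718733  371.38859428 1205.59103545]
side [[361.47231113   0.         329.7921301 ]
 [  0.         361.47231113 203.36414022]
 [  0.           0.           1.        ]] [[ 0.98678831 -0.16177028 -0.0089001 ]
 [-0.09727204 -0.54763164 -0.83104617]
 [ 0.1295646   0.82093237 -0.55613223]] [-562.52762293  100.09173376 1244.77015654]
wrist [[309.70691629   0.         319.25953213]
 [  0.         309.70691629 197.74813824]
 [  0.           0.           1.        ]] [[ 9.99998685e-01 -8.35740188e-04 -1.38962879e-03]
 [-4.47543903e-04 -9.65916218e-01  2.58854515e-01]
 [-1.55860011e-03 -2.58853553e-01 -9.65915322e-01]] [-574.90945542  -28.98042696  391.16282262]
```

View pics/scene0.png

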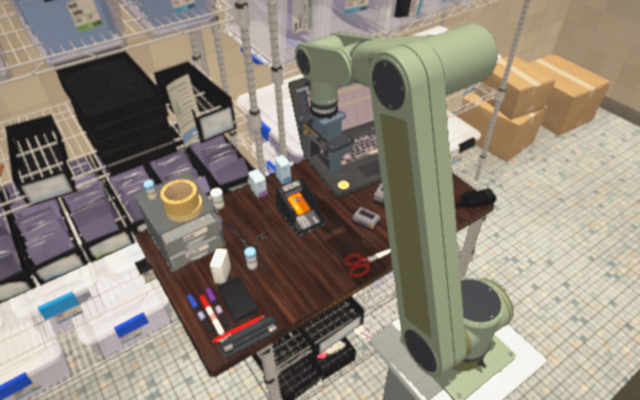

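View pics/wrist0.png

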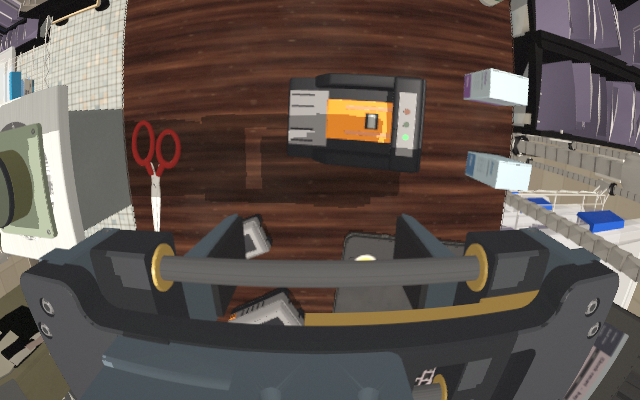

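View pics/side0.png

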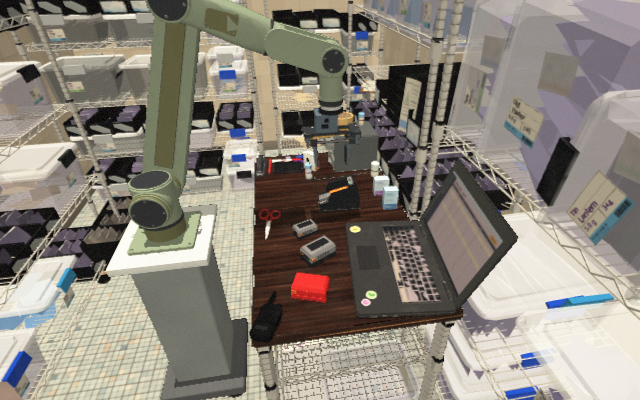

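```bash
cat > h.py <<'E'
from workcell import *
import numpy as np, cv2
def ray(m,n,p):
    K=m['intrinsics'];v=np.array([(p[0]-K[0,2])/K[0,0],(p[1]-K[1,2])/K[1,1]])
    if n=='wrist':
        r=np.hypot(*v);d=np.r_[v/r*np.sin(r),np.cos(r)]
    else: d=np.r_[v,1]
    R=np.array(m['R']);return -R.T@m['t'],R.T@d
def onz(m,n,p,z):
    c,d=ray(m,n,p);return c+d*(z-c[2])/d[2]
def proj(m,n,X):
    K=m['intrinsics'];c=np.asarray(X)@np.array(m['R']).T+m['t']
    if n=='wrist':
        h=np.hypot(c[...,0],c[...,1]);q=c[...,:2]*(np.arctan2(h,c[...,2])/h)[...,None]
    else:q=c[...,:2]/c[...,2:]
    return q*K[0,0]+[K[0,2],K[1,2]]
E
python3 - <<'E'
from h import *
m=camera_model('side')
for p in[(317,248),(304,227)]:print(onz(m,'side',p,50).round())
m=camera_model('wrist');print(ray(m,'wrist',(0,1))[0])
for p,z in[((289,80),25),((289,155),25),((397,80),100),((397,168),100),((300,300),50),((232,320),40)]:print(p,onz(m,'wrist',p,z).round())
s=cv2.imread('pics/side0.png')[170:300,250:410];w=cv2.imread('pics/wrist0.png')[60:190,270:430]
cv2.imwrite('pics/c1.png',np.vstack([cv2.resize(a,(720,585),interpolation=2)[:,:] for a in(s,)]))
cv2.imwrite('pics/c2.png',cv2.resize(w,(720,585),interpolation=2))
E
```

```text
[ 494. -228.   50.]
[ 466. -117.   50.]
[575.50539595  72.78074708 384.53296733]
(289, 80) [540. 116.  25.]
(289, 155) [540.  28.  25.]
(397, 80) [647. 109. 100.]
(397, 168) [649.  26. 100.]
(300, 300) [ 550. -152.   50.]
(232, 320) [ 451. -199.   40.]
```

View pics/c1.png

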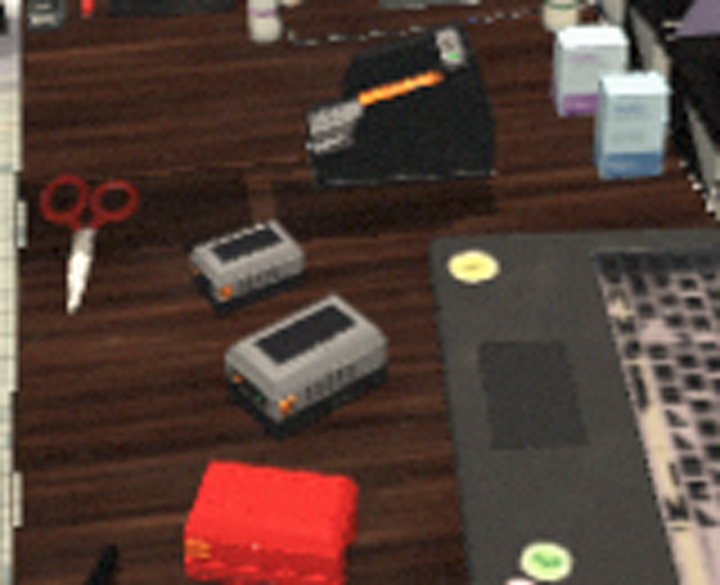

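```bash
python3 -m crank '[{"x":-0.03,"y":-0.018,"yaw":0.12},{"x":-0.06,"y":-0.036,"yaw":0.24},{"x":-0.09,"y":-0.054,"yaw":0.36},{"x":-0.12,"y":-0.072,"yaw":0.48},{"x":-0.15,"y":-0.09,"yaw":0.6}]' && python3 -m crank '[{"x":-0.035,"y":0.001,"yaw":0.12},{"x":-0.07,"y":0.002,"yaw":0.24},{"x":-0.1,"y":0.003,"yaw":0.36},{"x":-0.135,"y":0.004,"yaw":0.48},{"x":-0.135,"y":0.004,"yaw":0.6}]'
python3 -m crank '[{"x":0,"y":0},{"x":0,"y":0},{"x":0,"y":0},{"x":0,"y":0},{"x":0,"y":0}]'
python3 - <<'E'
from h import *
m=camera_model('wrist');cv2.imwrite('pics/w1.png',grab_frame('wrist')[:,:,::-1])
s=state();print(s);import pickle;pickle.dump(m,open('w1.pkl','wb'))
E
```

```text
{'time_s': 0.2, 'qpos': array([-1.14493883e+00,  1.83381663e+01,  8.96788101e+01, -1.73863610e-03,
        7.20450247e+01, -1.14576051e+00]), 'qvel': array([ 0.03833518, -0.1693041 , -0.21795301,  0.12967176,  0.00990055,
       -0.0878073 ]), 'effort': array([ 3.17664171e-04, -4.12347722e+01, -2.31931901e+01,  7.26155215e-02,
        4.35208878e-02, -1.11011329e-04]), 'ee_pos': array([5.74719815e+02, 6.88156740e-03, 2.27442376e+02]), 'ee_rot': array([-1.79937978e+02,  4.13277969e-04,  9.00013588e+01]), 'force': array([-0.78506752, -0.27667111, -0.10347707]), 'torque': array([-0.053484  , -0.03195193, -0.01733222]), 'gripper_force': 0.0, 'gripper_width': 91.27303461143754}validation failed for argument at $[0]...
validation failed for argument at $[0]...
```

View pics/w1.png

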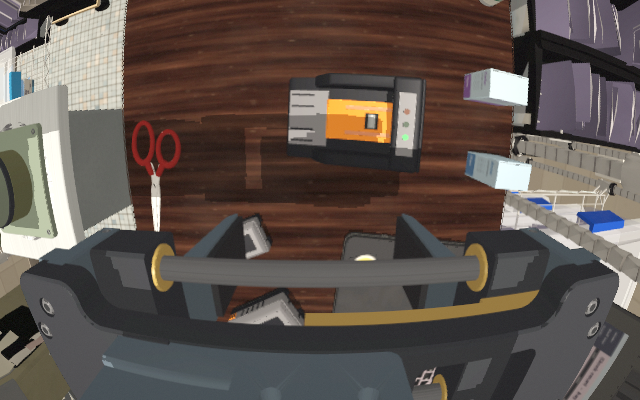

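The view is unchanged: the call was refused because every row needs all five keys. I'll repeat it in full.

```bash
python3 -m crank '[{"grip":0.09,"x":-0.03,"y":-0.018,"z":0,"yaw":0.12},{"grip":0.09,"x":-0.06,"y":-0.036,"z":0,"yaw":0.24},{"grip":0.09,"x":-0.09,"y":-0.054,"z":0,"yaw":0.36},{"grip":0.09,"x":-0.12,"y":-0.072,"z":0,"yaw":0.48},{"grip":0.09,"x":-0.15,"y":-0.09,"z":0,"yaw":0.6}]' && python3 -m crank '[{"grip":0.09,"x":-0.035,"y":0.001,"z":0,"yaw":0.12},{"grip":0.09,"x":-0.07,"y":0.002,"z":0,"yaw":0.24},{"grip":0.09,"x":-0.1,"y":0.003,"z":0,"yaw":0.36},{"grip":0.09,"x":-0.135,"y":0.004,"z":0,"yaw":0.48},{"grip":0.09,"x":-0.135,"y":0.004,"z":0,"yaw":0.6}]'
python3 - <<'E'
from h import *
m=camera_model('wrist');im=grab_frame('wrist')[:,:,::-1];cv2.imwrite('pics/w2.png',im)
import pickle;pickle.dump(m,open('w2.pkl','wb'))
E
```

```text
time_s: 0.62
ee_pos: [483.9, -151.0, 227.8]
ee_rot: [-180.0, 0.0, 55.3]
force: [0.1, -1.1, -0.1]
gripper_width: 90.2
gripper_force: 0.0
time_s: 1.03
ee_pos: [409.1, -267.7, 227.9]
ee_rot: [179.9, 0.1, 20.6]
force: [-0.1, -0.2, -0.6]
gripper_width: 90.6
gripper_force: 0.0
```

View pics/w2.png

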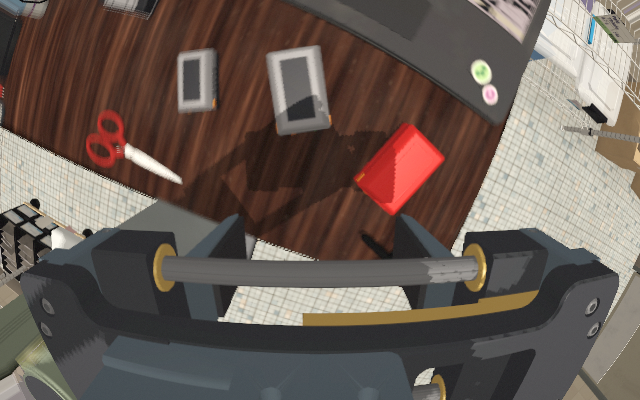

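Run:
```python
import cv2,numpy as np
a=cv2.imread('pics/w2.png')[40:145,255:340];b=cv2.imread('pics/wrist0.png')[65:180,280:430]
A=cv2.resize(a,None,fx=3.4,fy=3.4,interpolation=2);B=cv2.resize(b,None,fx=3.4,fy=3.4,interpolation=2)
c=np.zeros((400,A.shape[1]+B.shape[1],3),np.uint8);c[:A.shape[0],:A.shape[1]]=A;c[:B.shape[0],A.shape[1]:]=B
print(A.shape,B.shape);cv2.imwrite('pics/c3.png',c)
```

```text
(357, 289, 3) (391, 510, 3)
```

View pics/c3.png

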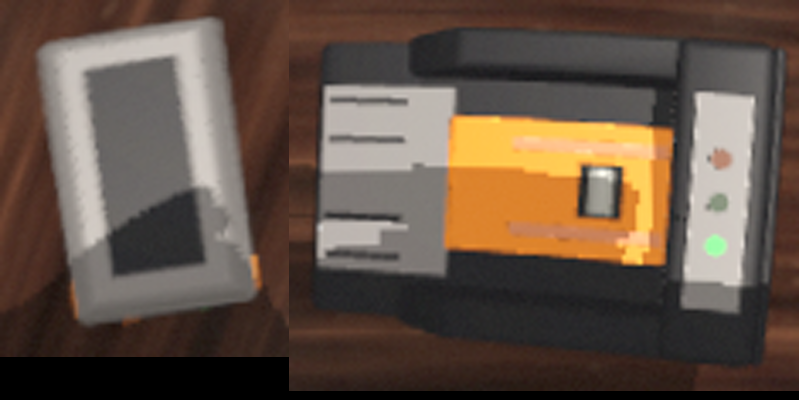

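```bash
cat > fit.py <<'E'
from h import *
import pickle
from scipy.optimize import least_squares
from scipy.spatial.transform import Rotation as Ro
m2=pickle.load(open('w2.pkl','rb'));m1=pickle.load(open('w1.pkl','rb'))
pc=(np.array([(40,50),(222,20),(257,295),(78,325)])/3.4)+[255,40]
P=np.array([onz(m2,'wrist',p,38) for p in pc]);print(P.round(1),P.mean(0).round(1))
f=(P[0]+P[1]-P[2]-P[3])/2;s=(P[0]+P[3]-P[1]-P[2])/2
print('pack len,wid,yaw',np.hypot(*f[:2]),np.hypot(*s[:2]),np.degrees(np.arctan2(f[1],f[0])),np.degrees(np.arctan2(-s[0],s[1])))
q=np.array([(452,116),(445,250),(672,127),(664,266),(322,47),(315,305),(681,42),(668,360),(600,190)])
px=(q-[289,0])/3.4+[280,65]
M=np.array([(-70.5,21,10.5),(-70.5,-21,10.5),(0,21,10.5),(0,-21,10.5),(-118,46,0),(-118,-46,0),(0,46,42),(0,-46,42),(-22,0,12)])
def world(v,M):return M@(Ro.from_euler('yz',[-15,v[3]],degrees=True).as_matrix().T)+v[:3]
if __name__=='__main__':
  for idx in(range(4),range(9)):
    i=list(idx);r=least_squares(lambda v:(proj(m1,'wrist',world(v,M[i]))-px[i]).ravel(),[640,70,55,-3],loss='soft_l1')
    print(r.x.round(1),(proj(m1,'wrist',world(r.x,M))-px).round(1).tolist())
  print(world(r.x,np.array([(-118,0,0),(-118.5,0,0)])))
E
python3 fit.py
```

```text
[[ 524.3 -162.6   38. ]
 [ 553.5 -215.3   38. ]
 [ 471.4 -258.3   38. ]
 [ 441.8 -206.5   38. ]] [ 497.8 -210.7   38. ]
pack len,wid,yaw 93.03676712615139 59.93487357615258 27.844044067942075 29.38026573256007
[653.7  67.6  53.1  -2.3] [[-0.6, 0.5], [-0.1, -0.7], [0.4, 0.7], [0.3, -0.6], [0.6, -0.5], [0.2, 1.7], [-2.0, -2.1], [-4.1, -0.4], [-0.5, 0.4]]
[654.   67.4  54.6  -2.5] [[-0.2, 0.4], [0.1, -0.6], [1.0, 0.8], [0.8, -0.3], [0.8, -0.8], [0.2, 1.7], [-1.3, -2.1], [-3.6, 0.0], [0.0, 0.5]]
[[540.08848667  72.39447738  24.09056893]
 [539.6059806   72.4154791   23.96115941]]
```

```bash
cat > goal.py <<'E'
import sys
from h import *
def goal(x,y,z,yaw):
    s=state();a=np.radians(s['ee_rot'][2]);d=np.array([x,y,z])-s['ee_pos']
    print('now',s['ee_pos'].round(1),s['ee_rot'].round(2),'F',s['force'].round(1),'w',round(s['gripper_width'],1),'t',s['time_s'])
    print('x %.4f y %.4f z %.4f yaw %.3f'%((d[0]*np.cos(a)+d[1]*np.sin(a))/1e3,(d[0]*np.sin(a)-d[1]*np.cos(a))/1e3,-d[2]/1e3,np.radians(s['ee_rot'][2]-yaw)))
if __name__=='__main__':goal(*map(float,sys.argv[1:]))
E
python3 goal.py 504.8 -206.9 120 28.5
```

```text
now [ 410.5 -265.8  227.9] [1.7999e+02 2.0000e-02 2.0430e+01] F [0.4 0.1 0.5] w 89.8 t 1.0833
x 0.1089 y -0.0223 z 0.1079 yaw -0.141
```

```bash
python3 -m crank '[{"grip":0.0912,"x":0.03,"y":-0.006,"z":0.03,"yaw":-0.05},{"grip":0.0912,"x":0.06,"y":-0.012,"z":0.055,"yaw":-0.1},{"grip":0.0912,"x":0.09,"y":-0.018,"z":0.085,"yaw":-0.141},{"grip":0.0912,"x":0.109,"y":-0.0223,"z":0.108,"yaw":-0.141},{"grip":0.0912,"x":0.109,"y":-0.0223,"z":0.108,"yaw":-0.141}]'; python3 goal.py 504.8 -206.9 26 28.5
python3 - <<'E'
from h import *
m=camera_model('wrist');im=grab_frame('wrist')[:,:,::-1].copy()
for p in [(48,30),(48,-30),(-48,30),(-48,-30),(48,0),(8,0)]:
    c,s=np.cos(np.radians(28.5)),np.sin(np.radians(28.5))
    X=[497.8+c*p[0]-s*p[1],-210.7+s*p[0]+c*p[1],38];u=proj(m,'wrist',np.array(X));cv2.circle(im,tuple(int(v) for v in u.round()),2,(0,255,0),-1)
cv2.imwrite('pics/w3.png',im)
E
```

```text
time_s: 1.5
ee_pos: [505.8, -199.7, 115.0]
ee_rot: [-179.6, 0.2, 29.7]
force: [-1.4, -0.5, 0.2]
gripper_width: 91.2
gripper_force: 0.0
now [ 505.8 -199.7  115. ] [-179.59    0.22   29.67] F [-1.4 -0.5  0.2] w 91.2 t 1.5
x -0.0044 y 0.0057 z 0.0890 yaw 0.020
```

View pics/w3.png

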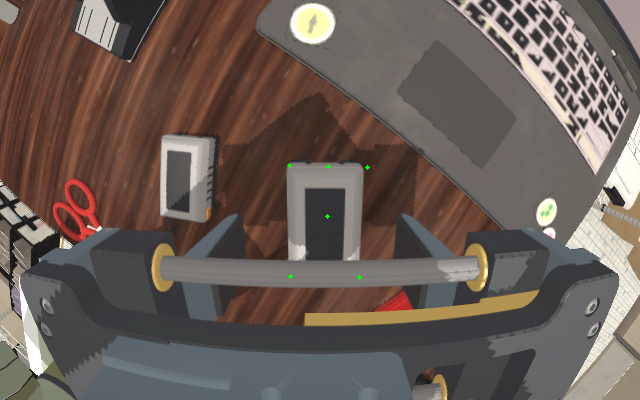

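```bash
python3 -m crank '[{"grip":0.0912,"x":0,"y":-0.001,"z":0.03,"yaw":-0.02},{"grip":0.0912,"x":0,"y":-0.001,"z":0.06,"yaw":-0.02},{"grip":0.0912,"x":0,"y":-0.001,"z":0.08,"yaw":-0.02},{"grip":0.0912,"x":0,"y":-0.001,"z":0.094,"yaw":-0.02},{"grip":0.0912,"x":0,"y":-0.001,"z":0.094,"yaw":-0.02}]' 
python3 -m crank '[{"grip":0.07,"x":0,"y":0,"z":0,"yaw":0},{"grip":0.05,"x":0,"y":0,"z":0,"yaw":0},{"grip":0.04,"x":0,"y":0,"z":0,"yaw":0},{"grip":0.04,"x":0,"y":0,"z":0,"yaw":0},{"grip":0.04,"x":0,"y":0,"z":0,"yaw":0}]' 20
python3 -m crank '[{"grip":0.04,"x":0,"y":0,"z":0,"yaw":0},{"grip":0.04,"x":0,"y":0,"z":0,"yaw":0},{"grip":0.04,"x":0,"y":0,"z":0,"yaw":0},{"grip":0.04,"x":0,"y":0,"z":0,"yaw":0},{"grip":0.04,"x":0,"y":0,"z":0,"yaw":0}]'
```

```text
time_s: 1.97
ee_pos: [503.3, -202.3, 24.7]
ee_rot: [-179.8, 0.1, 30.5]
force: [-0.4, -0.1, 0.4]
gripper_width: 91.0
gripper_force: 0.0
time_s: 2.38
ee_pos: [505.8, -202.9, 27.1]
ee_rot: [179.9, -0.1, 30.5]
force: [0.5, -1.8, 0.7]
gripper_width: 60.5
gripper_force: 1.3
time_s: 2.8
ee_pos: [505.9, -202.9, 27.0]
ee_rot: [179.9, -0.1, 30.5]
force: [-1.2, -0.7, 5.7]
gripper_width: 59.8
gripper_force: 19.9
```

```bash
python3 -m crank '[{"grip":0.04,"x":0,"y":0,"z":-0.01,"yaw":0},{"grip":0.04,"x":0,"y":0,"z":-0.03,"yaw":0},{"grip":0.04,"x":0,"y":0,"z":-0.055,"yaw":0},{"grip":0.04,"x":0,"y":0,"z":-0.08,"yaw":0},{"grip":0.04,"x":0,"y":0,"z":-0.095,"yaw":0}]' 
python3 -m crank '[{"grip":0.04,"x":0.01,"y":-0.015,"z":0,"yaw":0.04},{"grip":0.04,"x":0.03,"y":-0.04,"z":0,"yaw":0.1},{"grip":0.04,"x":0.05,"y":-0.065,"z":0,"yaw":0.16},{"grip":0.04,"x":0.07,"y":-0.09,"z":0,"yaw":0.23},{"grip":0.04,"x":0.0835,"y":-0.11,"z":0,"yaw":0.287}]'
python3 -m crank '[{"grip":0.04,"x":0.015,"y":-0.035,"z":0,"yaw":0.08},{"grip":0.04,"x":0.027,"y":-0.07,"z":0,"yaw":0.16},{"grip":0.04,"x":0.039,"y":-0.1,"z":0,"yaw":0.23},{"grip":0.04,"x":0.0455,"y":-0.12,"z":0,"yaw":0.27},{"grip":0.04,"x":0.0488,"y":-0.1295,"z":0,"yaw":0.287}]'
python3 -m crank '[{"grip":0.04,"x":0,"y":0,"z":0,"yaw":0},{"grip":0.04,"x":0,"y":0,"z":0,"yaw":0},{"grip":0.04,"x":0,"y":0,"z":0,"yaw":0},{"grip":0.04,"x":0,"y":0,"z":0,"yaw":0},{"grip":0.04,"x":0,"y":0,"z":0,"yaw":0}]'
python3 - <<'E'
from h import *
import pickle
from goal import goal;goal(538.6,72.3,51.5,-2.4)
m=camera_model('wrist');im=grab_frame('wrist')[:,:,::-1];cv2.imwrite('pics/w4.png',im);cv2.imwrite('pics/s4.png',grab_frame('side')[:,:,::-1])
pickle.dump(m,open('w4.pkl','wb'))
a=cv2.resize(im[20:260,180:460],None,fx=2.4,fy=2.4,interpolation=2);cv2.imwrite('pics/c4.png',a);print(a.shape)
E
```

```text
time_s: 3.22
ee_pos: [505.4, -202.5, 123.2]
ee_rot: [179.9, -0.1, 30.5]
force: [0.6, -0.1, -2.7]
gripper_width: 60.2
gripper_force: 19.9
time_s: 3.63
ee_pos: [520.8, -63.1, 120.8]
ee_rot: [-179.9, 0.0, 13.9]
force: [-0.4, 0.4, -3.4]
gripper_width: 60.0
gripper_force: 19.9
time_s: 4.05
ee_pos: [536.5, 75.1, 120.7]
ee_rot: [-179.9, 0.1, -2.4]
force: [0.1, -1.1, -3.4]
gripper_width: 60.2
gripper_force: 19.9
time_s: 4.47
ee_pos: [537.1, 71.1, 120.9]
ee_rot: [180.0, 0.0, -2.5]
force: [-1.0, 0.2, -3.6]
gripper_width: 59.5
gripper_force: 19.9
now [537.1  71.1 120.9] [ 1.7999e+02  1.0000e-02 -2.4900e+00] F [-1.   0.2 -3.6] w 59.5 t 4.4667
x 0.0014 y -0.0013 z 0.0694 yaw -0.002
(576, 672, 3)
```

View pics/c4.png

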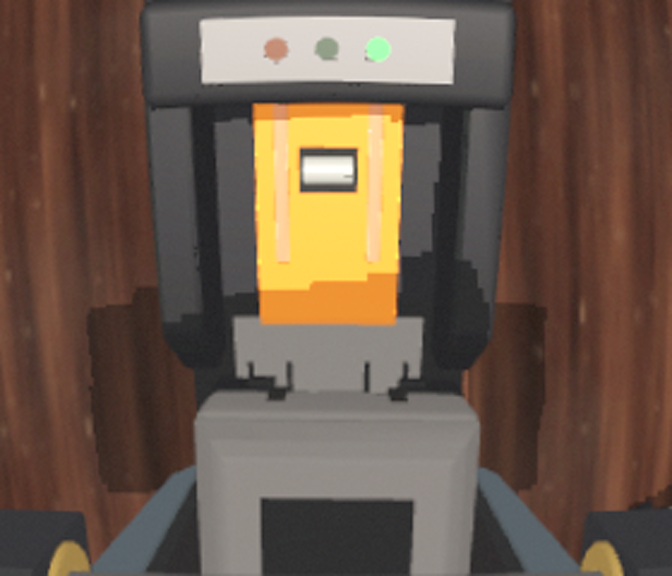

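Run:
```python
from fit import *
m4=pickle.load(open('w4.pkl','rb'))
q4=np.array([(261,324),(397,324),(253,104),(404,104),(328,170)])/2.4+[180,20]-.2
i4=[0,1,2,3,8]
def res(v,a=1,b=1):return np.r_[a*(proj(m1,'wrist',world(v,M))-px)[[0,1,2,3,4,5,8]].ravel(),b*(proj(m4,'wrist',world(v,M[i4]))-q4).ravel()]
for a,b in((0,1),(1,1)):
    r=least_squares(res,[654,67,54,-2.4],loss='soft_l1',args=(a,b));print(r.x.round(2),res(r.x).reshape(-1,2).round(1).tolist())
zt=120.9-27+38
for p in[(197,425),(478,425),(200,480),(477,480),(330,395)]:print(p,onz(m4,'wrist',np.array(p)/2.4+[180,20]-.2,zt).round(1))
```

```text
[[ 524.3 -162.6   38. ]
 [ 553.5 -215.3   38. ]
 [ 471.4 -258.3   38. ]
 [ 441.8 -206.5   38. ]] [ 497.8 -210.7   38. ]
pack len,wid,yaw 93.03676712615139 59.93487357615258 27.844044067942075 29.38026573256007
[652.2   67.74  51.36  -2.56] [[-1.9, 0.2], [-1.6, -1.2], [-1.3, 0.6], [-1.5, -0.9], [-0.4, -0.7], [-1.0, 1.0], [-2.1, 0.1], [0.8, 0.3], [-0.9, 0.3], [0.9, -1.0], [-1.1, -1.1], [0.1, 1.9]]
[652.98  67.74  54.18  -2.43] [[-1.2, 0.2], [-0.8, -0.8], [-0.0, 0.5], [-0.2, -0.7], [-0.0, -0.8], [-0.6, 1.5], [-1.0, 0.3], [0.6, -0.2], [-0.4, -0.3], [0.4, -2.7], [-0.8, -2.9], [0.1, 0.5]]
(197, 425) [573.2  97.7 131.9]
(478, 425) [570.6  39.9 131.9]
(200, 480) [561.2  98.2 131.9]
(477, 480) [558.6  40.  131.9]
(330, 395) [578.2  70.1 131.9]
```

```bash
python3 -m crank '[{"grip":0.04,"x":-0.003,"y":-0.0016,"z":0.015,"yaw":0},{"grip":0.04,"x":-0.003,"y":-0.0016,"z":0.03,"yaw":0},{"grip":0.04,"x":-0.003,"y":-0.0016,"z":0.043,"yaw":0},{"grip":0.04,"x":-0.003,"y":-0.0016,"z":0.051,"yaw":0},{"grip":0.04,"x":-0.003,"y":-0.0016,"z":0.053,"yaw":0}]' 14
for i in 1; do python3 -m crank '[{"grip":0.04,"x":0,"y":0,"z":0.001,"yaw":0},{"grip":0.04,"x":0,"y":0,"z":0.002,"yaw":0},{"grip":0.04,"x":0,"y":0,"z":0.003,"yaw":0},{"grip":0.04,"x":0,"y":0,"z":0.004,"yaw":0},{"grip":0.04,"x":0,"y":0,"z":0.004,"yaw":0}]'; done
python3 -m crank '[{"grip":0.04,"x":0,"y":0,"z":0.001,"yaw":0},{"grip":0.04,"x":0,"y":0,"z":0.002,"yaw":0},{"grip":0.04,"x":0,"y":0,"z":0.003,"yaw":0},{"grip":0.04,"x":0,"y":0,"z":0.004,"yaw":0},{"grip":0.04,"x":0,"y":0,"z":0.004,"yaw":0}]'
python3 -m crank '[{"grip":0.04,"x":0,"y":0,"z":0.001,"yaw":0},{"grip":0.04,"x":0,"y":0,"z":0.002,"yaw":0},{"grip":0.04,"x":0,"y":0,"z":0.003,"yaw":0},{"grip":0.04,"x":0,"y":0,"z":0.003,"yaw":0},{"grip":0.04,"x":0,"y":0,"z":0.003,"yaw":0}]'
```

```text
time_s: 4.98
ee_pos: [533.4, 73.4, 66.6]
ee_rot: [180.0, 0.2, -2.4]
force: [0.6, -0.4, -4.3]
gripper_width: 60.2
gripper_force: 13.9
time_s: 5.4
ee_pos: [534.5, 73.8, 64.3]
ee_rot: [-180.0, -0.0, -2.4]
force: [0.4, -0.6, -3.7]
gripper_width: 60.0
gripper_force: 13.9
time_s: 5.82
ee_pos: [533.9, 73.6, 60.1]
ee_rot: [180.0, 0.0, -2.4]
force: [-1.4, -0.6, 0.4]
gripper_width: 60.1
gripper_force: 14.0
time_s: 6.23
ee_pos: [532.9, 73.7, 56.8]
ee_rot: [180.0, 0.2, -2.4]
force: [-5.1, -1.5, 2.3]
gripper_width: 60.0
gripper_force: 14.0
```

```bash
python3 -m crank '[{"grip":0.04,"x":0,"y":0,"z":0.001,"yaw":0},{"grip":0.04,"x":0,"y":0.0004,"z":0.002,"yaw":0},{"grip":0.04,"x":0,"y":0.0008,"z":0.003,"yaw":0},{"grip":0.04,"x":0,"y":0.0008,"z":0.003,"yaw":0},{"grip":0.04,"x":0,"y":0.0008,"z":0.003,"yaw":0}]'
python3 -m crank '[{"grip":0.04,"x":0,"y":0,"z":0.001,"yaw":0},{"grip":0.04,"x":0,"y":0,"z":0.002,"yaw":0},{"grip":0.04,"x":0,"y":0,"z":0.002,"yaw":0},{"grip":0.04,"x":0,"y":0,"z":0.002,"yaw":0},{"grip":0.04,"x":0,"y":0,"z":0.002,"yaw":0}]'
python3 - <<'E'
from h import *
import pickle
m=camera_model('wrist');im=grab_frame('wrist')[:,:,::-1];cv2.imwrite('pics/w5.png',im);sd=grab_frame('side')[:,:,::-1];cv2.imwrite('pics/s5.png',sd)
pickle.dump(m,open('w5.pkl','wb'))
E
```

```text
time_s: 6.65
ee_pos: [532.2, 73.6, 53.7]
ee_rot: [-180.0, 0.2, -2.4]
force: [-6.0, 2.2, 3.7]
gripper_width: 60.0
gripper_force: 14.0
time_s: 7.07
ee_pos: [532.3, 73.5, 51.7]
ee_rot: [-180.0, 0.2, -2.4]
force: [-6.8, 2.1, 3.0]
gripper_width: 60.3
gripper_force: 14.0
```

Run:
```python
from fit import *
m=pickle.load(open('w5.pkl','rb'));im=cv2.imread('pics/w5.png');v=[653,67.74,54.2,-2.43]
for xs in(-122,-120):print(xs,proj(m,'wrist',world(v,np.array([(xs+48,29,37),(xs+48,-29,37),(xs+40,0,50),(-70.5,21,10.5),(-70.5,-21,10.5),(-22,0,12),(-84,34,37),(-84,-34,37)]))).round(1).tolist())
for c in(300,318,336):print(c,[tuple(int(t) for t in im[r,c]) for r in range(120,215,3)])
```

```text
[[ 524.3 -162.6   38. ]
 [ 553.5 -215.3   38. ]
 [ 471.4 -258.3   38. ]
 [ 441.8 -206.5   38. ]] [ 497.8 -210.7   38. ]
pack len,wid,yaw 93.03676712615139 59.93487357615258 27.844044067942075 29.38026573256007
-122 [[257.9, 191.5], [382.7, 191.4], [320.4, 221.9], [280.7, 161.4], [359.7, 161.4], [320.2, 69.4], [249.9, 209.6], [390.6, 209.5]]
-120 [[257.5, 187.7], [383.1, 187.6], [320.4, 218.1], [280.7, 161.4], [359.7, 161.4], [320.2, 69.4], [249.9, 209.6], [390.6, 209.5]]
300 [(79, 201, 255), (75, 199, 255), (76, 199, 255), (74, 199, 255), (74, 198, 255), (75, 199, 255), (72, 197, 255), (73, 197, 255), (71, 196, 255), (71, 196, 255), (71, 195, 255), (45, 132, 222), (43, 131, 221), (43, 129, 218), (116, 122, 136), (117, 123, 127), (118, 122, 127), (117, 122, 127), (117, 122, 126), (118, 123, 126), (118, 122, 127), (117, 122, 126), (117, 122, 126), (65, 65, 66), (103, 108, 112), (106, 110, 113), (105, 109, 113), (106, 110, 114), (109, 113, 117), (112, 115, 120), (119, 124, 127), (113, 116, 122)]
318 [(77, 199, 255), (74, 199, 255), (75, 198, 255), (74, 199, 255), (75, 198, 255), (77, 19
[... 269 characters left out ...]
), (117, 122, 127), (66, 66, 69), (103, 107, 111), (105, 108, 112), (107, 110, 114), (106, 109, 114), (108, 110, 115), (114, 118, 122), (119, 123, 126), (113, 117, 122)]
336 [(78, 200, 255), (77, 200, 255), (77, 199, 255), (77, 199, 255), (75, 198, 255), (75, 198, 255), (72, 197, 255), (71, 196, 255), (72, 197, 255), (64, 180, 255), (44, 132, 221), (46, 133, 222), (45, 133, 222), (43, 130, 219), (98, 124, 157), (117, 122, 126), (117, 121, 126), (118, 122, 125), (118, 122, 127), (118, 123, 127), (118, 122, 127), (117, 122, 126), (117, 122, 127), (63, 63, 65), (104, 108, 113), (105, 108, 112), (106, 111, 115), (104, 108, 113), (107, 112, 115), (114, 117, 121), (119, 123, 127), (112, 116, 120)]
```

Run:
```python
import cv2,numpy as np
for n in('w4','w5'):
    g=cv2.imread(f'pics/{n}.png').astype(int).sum(2)//3
    for r in(187,191,196,201,208,216,222):
        L=g[r,250:285];R=g[r,355:395]
        print(n,r,'L',L.tolist()[::2],'R',R.tolist()[::2])
```

```text
w4 187 L [50, 51, 56, 55, 58, 55, 42, 53, 107, 117, 119, 118, 118, 117, 118, 117, 118, 117] R [116, 117, 117, 116, 117, 116, 116, 116, 115, 114, 71, 74, 72, 58, 51, 52, 55, 53, 58, 56]
w4 191 L [51, 49, 55, 56, 54, 59, 79, 124, 130, 129, 130, 129, 129, 129, 129, 130, 129, 130] R [123, 122, 121, 123, 121, 120, 120, 120, 121, 119, 118, 102, 74, 59, 53, 51, 53, 56, 59, 57]
w4 196 L [50, 48, 51, 55, 54, 75, 126, 127, 127, 128, 128, 128, 128, 128, 128, 128, 128, 128] R [128, 127, 127, 125, 126, 126, 126, 125, 126, 125, 124, 124, 117, 60, 52, 50, 55, 56, 59, 59]
w4 201 L [48, 50, 50, 55, 55, 68, 121, 124, 126, 126, 128, 129, 128, 129, 127, 126, 128, 128] R [132, 132, 132, 133, 133, 133, 132, 132, 134, 132, 132, 122, 114, 59, 55, 54, 52, 56, 58, 57]
w4 208 L [46, 52, 50, 57, 54, 61, 120, 124, 126, 129, 135, 136, 135, 136, 136, 136, 137, 136] R [136, 136, 135, 136, 135, 136, 136, 136, 134, 129, 124, 120, 97, 59, 52, 51, 55, 60, 60, 58]
w4 216 L [46, 54, 70, 94, 98, 97, 122, 124, 127, 128, 133, 137, 141, 141, 141, 140, 141, 141] R [140, 141, 141, 141, 141, 142, 137, 132, 131, 129, 122, 120, 9
[... 818 characters left out ...]
, 111, 113, 110, 111, 110, 111] R [109, 110, 109, 109, 110, 110, 109, 109, 110, 110, 110, 109, 40, 38, 40, 39, 40, 36, 37, 42]
w5 208 L [38, 36, 41, 37, 84, 115, 121, 121, 120, 120, 121, 120, 121, 120, 120, 121, 121, 120] R [120, 119, 120, 120, 120, 120, 120, 120, 120, 120, 120, 119, 115, 47, 38, 37, 39, 39, 39, 56]
w5 216 L [38, 45, 58, 78, 100, 118, 118, 118, 117, 117, 118, 120, 119, 118, 118, 118, 120, 118] R [120, 120, 119, 120, 120, 120, 121, 120, 120, 120, 119, 121, 116, 90, 80, 60, 41, 40, 42, 70]
w5 222 L [87, 87, 87, 87, 92, 107, 113, 118, 118, 116, 119, 117, 118, 119, 119, 119, 118, 119] R [122, 124, 124, 120, 121, 122, 122, 122, 123, 122, 122, 112, 105, 86, 84, 86, 86, 85, 82, 69]
```

Run:
```python
from h import *
import pickle
from scipy.spatial.transform import Rotation as Ro
P=np.array([(48,30,0),(48,-30,0),(48,30,38),(48,-30,38),(42,0,50)])
for n,t,ths in(('w4',(537.1,71.1,120.9,-2.49),(0,4)),('w5',(532.3,73.5,51.7,-2.4),(0,5,10,15,18))):
  m=pickle.load(open(n+'.pkl','rb'))
  for gx in(7,11):
   for th in ths:
    R=Ro.from_euler('yz',[-th,t[3]],degrees=True).as_matrix()
    X=(P-[gx,0,32])@R.T+np.array(t[:3])+[0,0,5]
    print(n,gx,th,proj(m,'wrist',X).round(0).tolist(),X[0].round(1))
```

```text
w4 7 0 [[270.0, 171.0], [368.0, 171.0], [258.0, 185.0], [380.0, 185.0], [319.0, 203.0]] [579.4  99.3  93.9]
w4 7 4 [[269.0, 169.0], [369.0, 168.0], [257.0, 187.0], [381.0, 187.0], [319.0, 208.0]] [581.5  99.2  96.8]
w4 11 0 [[270.0, 178.0], [368.0, 178.0], [258.0, 193.0], [380.0, 193.0], [319.0, 212.0]] [575.4  99.5  93.9]
w4 11 4 [[269.0, 175.0], [369.0, 175.0], [257.0, 195.0], [381.0, 195.0], [319.0, 216.0]] [577.5  99.4  96.6]
w5 7 0 [[270.0, 171.0], [368.0, 171.0], [258.0, 185.0], [380.0, 185.0], [319.0, 204.0]] [574.5 101.8  24.7]
w5 7 5 [[269.0, 168.0], [370.0, 168.0], [256.0, 188.0], [382.0, 188.0], [319.0, 209.0]] [577.2 101.6  28.4]
w5 7 10 [[267.0, 165.0], [371.0, 165.0], [255.0, 192.0], [383.0, 192.0], [319.0, 216.0]] [579.4 101.6  32.3]
w5 7 15 [[266.0, 163.0], [372.0, 163.0], [254.0, 196.0], [384.0, 196.0], [319.0, 222.0]] [581.4 101.5  36.4]
w5 7 18 [[265.0, 162.0], [373.0, 162.0], [253.0, 199.0], [385.0, 199.0], [319.0, 227.0]] [582.4 101.4  38.9]
w5 11 0 [[270.0, 177.0], [368.0, 177.0], [258.0, 193.0], [380.0, 193.0], [319.0, 212.0]] [570.5 101.9  24.7]
w5 11 5 [[269.0, 174.0], [369.0, 174.0], [257.0, 196.0], [381.0, 196.0], [319.0, 218.0]] [573.2 101.8  28. ]
w5 11 10 [[268.0, 171.0], [370.0, 171.0], [256.0, 200.0], [382.0, 199.0], [319.0, 224.0]] [575.5 101.7  31.6]
w5 11 15 [[267.0, 169.0], [371.0, 169.0], [255.0, 204.0], [383.0, 204.0], [319.0, 230.0]] [577.5 101.6  35.4]
w5 11 18 [[266.0, 168.0], [372.0, 168.0], [254.0, 207.0], [384.0, 207.0], [319.0, 234.0]] [578.6 101.6  37.7]
```

Run:
```python
import cv2,numpy as np
a=cv2.imread('pics/w5.png')[50:250,230:410];b=cv2.imread('pics/s5.png')[165:225,285:375]
A=cv2.resize(a,None,fx=2.2,fy=2.9,interpolation=2);B=cv2.resize(b,None,fx=4.4,fy=4.4,interpolation=2)
c=np.zeros((580,A.shape[1]+B.shape[1],3),np.uint8);c[:A.shape[0],:A.shape[1]]=A;c[:B.shape[0],A.shape[1]:]=B
b2=cv2.imread('pics/s4.png')[155:225,285:375];B2=cv2.resize(b2,None,fx=4.4,fy=4.4,interpolation=2);c[270:270+B2.shape[0],A.shape[1]:]=B2
cv2.imwrite('pics/c5.png',c);print(c.shape,A.shape)
```

```text
(580, 792, 3) (580, 396, 3)
```

View pics/c5.png

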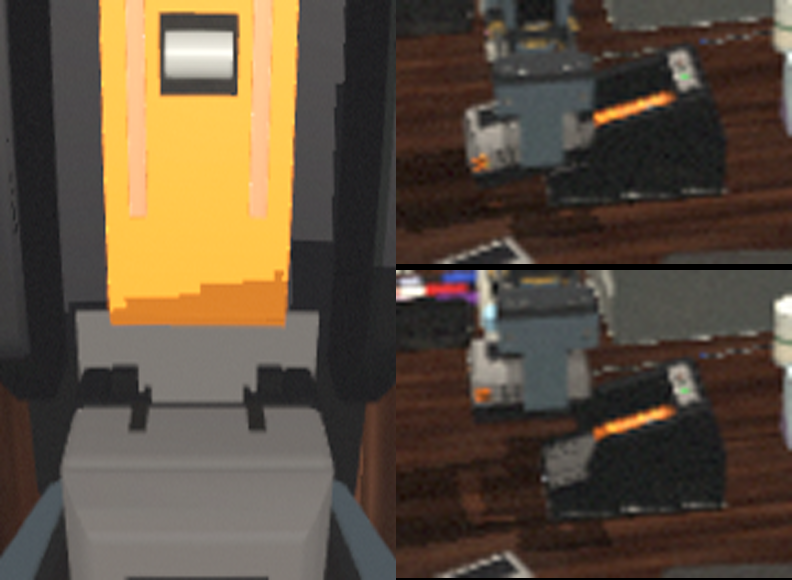

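```bash
python3 -m crank '[{"grip":0.04,"x":0,"y":0,"z":0.0005,"yaw":0},{"grip":0.04,"x":0,"y":0,"z":0.001,"yaw":0},{"grip":0.04,"x":0,"y":0,"z":0.0015,"yaw":0},{"grip":0.04,"x":0,"y":0,"z":0.0015,"yaw":0},{"grip":0.04,"x":0,"y":0,"z":0.0015,"yaw":0}]'
python3 -m crank '[{"grip":0.04,"x":0.0015,"y":0,"z":-0.0004,"yaw":0},{"grip":0.04,"x":0.003,"y":0,"z":-0.0008,"yaw":0},{"grip":0.04,"x":0.0045,"y":0,"z":-0.0012,"yaw":0},{"grip":0.04,"x":0.006,"y":0,"z":-0.0016,"yaw":0},{"grip":0.04,"x":0.006,"y":0,"z":-0.0016,"yaw":0}]'
cat > look.py <<'E'
from h import *
import pickle,sys
m=camera_model('wrist');im=grab_frame('wrist')[:,:,::-1];cv2.imwrite('pics/%s.png'%sys.argv[1],im);pickle.dump(m,open(sys.argv[1]+'.pkl','wb'))
cv2.imwrite('pics/%ss.png'%sys.argv[1],grab_frame('side')[:,:,::-1])
print(state()['ee_pos'].round(1))
b=im.astype(int);ora=(b[...,2]-b[...,0]>80)
for c in(300,320,340):print(c,'orange last row',np.where(ora[60:230,c])[0].max()+60,[int(v) for v in b[150:226:2,c].mean(1)])
for c in(280,286,354,360):print(c,[int(v) for v in b[150:226:2,c].mean(1)])
for r in(180,184,200,208,212):
  g=b[r].mean(1);print(r,[int(v) for v in g[252:300:2]],[int(v) for v in g[340:388:2]])
E
python3 look.py w6
```

```text
time_s: 7.58
ee_pos: [532.1, 73.5, 50.3]
ee_rot: [-180.0, 0.3, -2.4]
force: [-6.4, 2.0, 4.8]
gripper_width: 59.9
gripper_force: 14.0
time_s: 8.0
ee_pos: [537.4, 72.9, 51.7]
ee_rot: [180.0, 0.4, -2.4]
force: [-7.3, 0.7, 4.9]
gripper_width: 59.7
gripper_force: 14.0
[537.4  72.9  51.7]
300 orange last row 171 [181, 144, 144, 143, 143, 144, 144, 142, 143, 146, 139, 135, 135, 134, 134, 133, 134, 135, 133, 135, 70, 113, 121, 121, 121, 122, 124, 124, 123, 125, 131, 138, 129, 127, 130, 132, 132, 133]
320 orange last row 171 [143, 143, 142, 143, 143, 142, 144, 144, 144, 143, 138, 138, 135, 134, 135, 134, 134, 136, 134, 135, 69, 112, 123, 121, 122, 122, 123, 123, 122, 122, 131, 137, 128, 128, 131, 133, 134, 134]
340 orange last row 171 [143, 144, 144, 144, 142, 144, 144, 144, 142, 145, 137, 138, 135, 134, 134, 134, 135, 134, 135, 134, 89, 111, 121, 121, 121, 121, 122, 122, 123, 124, 131, 138, 128, 129, 131, 132, 133, 134]
280 [182, 182, 183, 160, 143, 143, 144, 142, 143, 142, 141, 134, 135, 124, 62, 39, 42, 40, 41, 41, 48, 112, 122, 121, 123, 124, 123, 123, 124, 123, 131, 138, 127, 129, 132, 1
[... 985 characters left out ...]
45, 44, 43, 46, 53, 114, 121, 123, 123, 123, 124, 123, 122, 123, 124, 123, 122, 122, 93, 77, 79, 77, 100, 122] [121, 113, 70, 64, 66, 66, 123, 122, 121, 122, 121, 122, 121, 122, 120, 121, 122, 121, 120, 69, 45, 45, 46, 41]
208 [45, 43, 46, 78, 120, 125, 125, 125, 125, 124, 124, 125, 124, 126, 123, 125, 125, 125, 124, 124, 125, 124, 124, 125] [124, 123, 123, 122, 123, 123, 123, 123, 123, 123, 122, 123, 122, 123, 123, 122, 123, 123, 124, 121, 82, 46, 46, 44]
212 [45, 46, 45, 118, 133, 136, 138, 138, 137, 137, 138, 137, 138, 137, 138, 136, 136, 138, 137, 138, 138, 138, 137, 137] [138, 137, 138, 137, 137, 136, 136, 137, 138, 138, 137, 136, 137, 138, 137, 138, 137, 137, 137, 135, 127, 60, 44, 45]
```

```bash
python3 -m crank '[{"grip":0.04,"x":0.0015,"y":0,"z":-0.0004,"yaw":0},{"grip":0.04,"x":0.003,"y":0,"z":-0.0008,"yaw":0},{"grip":0.04,"x":0.0045,"y":0,"z":-0.0012,"yaw":0},{"grip":0.04,"x":0.006,"y":0,"z":-0.0016,"yaw":0},{"grip":0.04,"x":0.006,"y":0,"z":-0.0016,"yaw":0}]'
cat > lk.py <<'E'
from h import *
import sys
im=grab_frame('wrist')[:,:,::-1];cv2.imwrite('pics/%s.png'%sys.argv[1],im)
b=im.astype(int);ora=(b[...,2]-b[...,0]>80);g=b.mean(2)
print(state()['ee_pos'].round(1),'orange end rows',[int(np.where(ora[60:230,c])[0].max()+60) for c in(290,300,320,340,350)])
for r in(140,150,160):
  w=np.where(ora[r,250:400])[0]+250;print(r,'rail',w.min(),w.max(),(w.min()+w.max())/2)
for r in(182,184,186):
  d=np.where(g[r,270:370]>90)[0]+270;print(r,'slot',d.min(),d.max(),(d.min()+d.max())/2)
for r in(208,):
  d=np.where(g[r,245:395]>85)[0]+245;print(r,'pack',d.min(),d.max(),(d.min()+d.max())/2)
print('col282',[int(v) for v in g[160:200:2,282]])
E
python3 lk.py w7
```

```text
time_s: 8.52
ee_pos: [543.4, 72.6, 53.4]
ee_rot: [180.0, 0.4, -2.4]
force: [-7.5, 1.2, 4.5]
gripper_width: 60.0
gripper_force: 14.0
[543.4  72.7  53.3] orange end rows [182, 181, 181, 182, 182]
140 rail 277 360 318.5
150 rail 278 360 319.0
160 rail 278 359 318.5
182 slot 281 357 319.0
184 slot 293 346 319.5
186 slot 297 342 319.5
208 pack 259 379 319.0
col282 [146, 146, 147, 147, 146, 146, 146, 146, 145, 145, 142, 102, 45, 44, 42, 48, 114, 124, 124, 126]
```

```bash
python3 -m crank '[{"grip":0.04,"x":0.001,"y":-0.0002,"z":-0.0003,"yaw":0},{"grip":0.04,"x":0.002,"y":-0.0002,"z":-0.0006,"yaw":0},{"grip":0.04,"x":0.003,"y":-0.0002,"z":-0.0008,"yaw":0},{"grip":0.04,"x":0.003,"y":-0.0002,"z":-0.0008,"yaw":0},{"grip":0.04,"x":0.003,"y":-0.0002,"z":-0.0008,"yaw":0}]'
python3 -m crank '[{"grip":0.04,"x":0.001,"y":0,"z":-0.0003,"yaw":0},{"grip":0.04,"x":0.002,"y":0,"z":-0.0006,"yaw":0},{"grip":0.04,"x":0.002,"y":0,"z":-0.0006,"yaw":0},{"grip":0.04,"x":0.002,"y":0,"z":-0.0006,"yaw":0},{"grip":0.04,"x":0.002,"y":0,"z":-0.0006,"yaw":0}]'
python3 lk.py w8
```

```text
time_s: 8.98
ee_pos: [546.1, 72.7, 54.1]
ee_rot: [180.0, 0.4, -2.4]
force: [-7.7, -0.3, 4.6]
gripper_width: 60.0
gripper_force: 14.0
time_s: 9.4
ee_pos: [548.6, 72.6, 54.7]
ee_rot: [180.0, 0.3, -2.4]
force: [-6.7, -0.7, 4.2]
gripper_width: 60.0
gripper_force: 14.0
[548.6  72.6  54.7] orange end rows [186, 189, 189, 190, 186]
140 rail 277 361 319.0
150 rail 278 360 319.0
160 rail 279 359 319.0
182 slot 280 358 319.0
184 slot 281 358 319.5
186 slot 281 356 318.5
208 pack 259 379 319.0
col282 [147, 146, 147, 147, 147, 147, 147, 147, 147, 147, 147, 147, 148, 95, 43, 51, 115, 126, 125, 127]
```

```bash
python3 -m crank '[{"grip":0.04,"x":0.001,"y":0,"z":-0.0003,"yaw":0},{"grip":0.04,"x":0.002,"y":0,"z":-0.0006,"yaw":0},{"grip":0.04,"x":0.002,"y":0,"z":-0.0006,"yaw":0},{"grip":0.04,"x":0.002,"y":0,"z":-0.0006,"yaw":0},{"grip":0.04,"x":0.002,"y":0,"z":-0.0006,"yaw":0}]'
python3 -m crank '[{"grip":0.04,"x":0.001,"y":0,"z":-0.0003,"yaw":0},{"grip":0.04,"x":0.002,"y":0,"z":-0.0006,"yaw":0},{"grip":0.04,"x":0.002,"y":0,"z":-0.0006,"yaw":0},{"grip":0.04,"x":0.002,"y":0,"z":-0.0006,"yaw":0},{"grip":0.04,"x":0.002,"y":0,"z":-0.0006,"yaw":0}]'
python3 lk.py w9
```

```text
time_s: 9.87
ee_pos: [550.4, 72.6, 55.2]
ee_rot: [180.0, 0.4, -2.4]
force: [-7.4, -1.4, 3.1]
gripper_width: 60.2
gripper_force: 14.8
time_s: 10.28
ee_pos: [550.6, 72.5, 55.2]
ee_rot: [180.0, 0.6, -2.5]
force: [-10.4, 0.5, 4.4]
gripper_width: 60.3
gripper_force: 15.6
[550.6  72.6  55.3] orange end rows [186, 190, 190, 190, 186]
140 rail 277 361 319.0
150 rail 278 360 319.0
160 rail 278 359 318.5
182 slot 280 358 319.0
184 slot 281 358 319.5
186 slot 281 357 319.0
208 pack 259 379 319.0
col282 [149, 149, 148, 148, 148, 148, 148, 150, 148, 149, 148, 148, 148, 105, 45, 49, 116, 127, 127, 127]
```

```bash
python3 -m crank '[{"grip":0.04,"x":-0.001,"y":0,"z":0,"yaw":0},{"grip":0.04,"x":-0.0015,"y":0,"z":0,"yaw":0},{"grip":0.063,"x":-0.002,"y":0,"z":0,"yaw":0},{"grip":0.068,"x":-0.002,"y":0,"z":0,"yaw":0},{"grip":0.072,"x":-0.002,"y":0,"z":0,"yaw":0}]'
python3 lk.py w10; python3 goal.py 525 73.5 48.5 -2.4
```

```text
time_s: 10.75
ee_pos: [550.7, 73.4, 55.4]
ee_rot: [-179.9, 0.3, -2.5]
force: [-6.0, 3.4, -0.4]
gripper_width: 70.9
gripper_force: 2.9
[550.7  73.4  55.4] orange end rows [188, 192, 192, 192, 188]
140 rail 279 362 320.5
150 rail 280 361 320.5
160 rail 281 361 321.0
182 slot 282 359 320.5
184 slot 282 359 320.5
186 slot 282 359 320.5
208 pack 261 380 320.5
col282 [147, 148, 147, 149, 153, 141, 142, 138, 138, 136, 137, 134, 135, 145, 96, 44, 46, 97, 126, 128]
now [550.7  73.4  55.4] [-179.92    0.33   -2.49] F [-5.5  3.2  0.4] w 71.9 t 10.8
x -0.0257 y 0.0010 z 0.0069 yaw -0.001
```

```bash
python3 -m crank '[{"grip":0.08,"x":-0.004,"y":0,"z":0,"yaw":0},{"grip":0.08,"x":-0.008,"y":0,"z":0.001,"yaw":0},{"grip":0.08,"x":-0.014,"y":0,"z":0.003,"yaw":0},{"grip":0.08,"x":-0.02,"y":0,"z":0.005,"yaw":0},{"grip":0.08,"x":-0.025,"y":0,"z":0.0065,"yaw":0}]'
python3 lk.py w11; python3 goal.py 525 73.5 48.5 -2.4
```

```text
time_s: 11.22
ee_pos: [527.7, 73.4, 49.6]
ee_rot: [180.0, -0.0, -2.4]
force: [-0.0, 0.6, 0.7]
gripper_width: 79.9
gripper_force: 0.0
[526.3  73.4  49.3] orange end rows [147, 150, 150, 151, 147]
140 rail 277 360 318.5
150 rail 295 343 319.0
now [526.3  73.4  49.3] [ 1.7998e+02  1.1000e-01 -2.4100e+00] F [-1.4  0.1 -0. ] w 79.5 t 11.2667
x -0.0013 y -0.0001 z 0.0008 yaw -0.000Traceback (most recent call last):
  File "lk.py", line 7, in <module>
    w=np.where(ora[r,250:400])[0]+250;print(r,'rail',w.min(),w.max(),(w.min()+w.max())/2)
                                                     ~~~~~^^
    return umr_minimum(a, axis, None, out, keepdims, initial, where)
ValueError: zero-size array to reduction operation minimum which has no identity
```

```bash
python3 -m crank '[{"grip":0.06,"x":0,"y":0,"z":0,"yaw":0},{"grip":0.05,"x":0,"y":0,"z":0,"yaw":0},{"grip":0.04,"x":0,"y":0,"z":0,"yaw":0},{"grip":0.04,"x":0,"y":0,"z":0,"yaw":0},{"grip":0.04,"x":0,"y":0,"z":0,"yaw":0}]' 14
python3 -m crank '[{"grip":0.04,"x":0.001,"y":0,"z":-0.0003,"yaw":0},{"grip":0.04,"x":0.002,"y":0,"z":-0.0006,"yaw":0},{"grip":0.04,"x":0.003,"y":0,"z":-0.0008,"yaw":0},{"grip":0.04,"x":0.004,"y":0,"z":-0.0011,"yaw":0},{"grip":0.04,"x":0.005,"y":0,"z":-0.0013,"yaw":0}]'
python3 - <<'E'
from h import *
im=grab_frame('wrist')[:,:,::-1].astype(int);ora=im[...,2]-im[...,0]>80
print([int(np.where(ora[60:230,c])[0].max()+60) for c in(290,300,320,340,350)])
E
```

```text
time_s: 11.68
ee_pos: [528.8, 73.5, 49.9]
ee_rot: [-180.0, -0.1, -2.4]
force: [-0.5, -0.6, 0.0]
gripper_width: 60.1
gripper_force: 14.0
time_s: 12.1
ee_pos: [530.6, 73.2, 50.4]
ee_rot: [180.0, 0.4, -2.4]
force: [-6.3, 1.2, 3.4]
gripper_width: 60.3
gripper_force: 14.0
[148, 151, 151, 152, 148]
```

```bash
python3 -m crank '[{"grip":0.04,"x":0.001,"y":0,"z":-0.0003,"yaw":0},{"grip":0.04,"x":0.002,"y":0,"z":-0.0006,"yaw":0},{"grip":0.04,"x":0.003,"y":0,"z":-0.0008,"yaw":0},{"grip":0.04,"x":0.003,"y":0,"z":-0.0008,"yaw":0},{"grip":0.04,"x":0.003,"y":0,"z":-0.0008,"yaw":0}]'
python3 - <<'E'
from h import *
for k in(0,):
  im=grab_frame('wrist')[:,:,::-1];cv2.imwrite('pics/w12.png',im)
for n in('w10','w11','w12'):
  im=cv2.imread(f'pics/{n}.png').astype(int);ora=im[...,2]-im[...,0]>80
  o=ora[:,320];rr=np.where(o[20:230])[0]+20;print(n,rr.min(),rr.max(),'gaps',[(int(a),int(b)) for a,b in zip(rr[:-1],rr[1:]) if b-a>2])
E
```

```text
time_s: 12.57
ee_pos: [533.4, 73.0, 51.3]
ee_rot: [180.0, 0.4, -2.4]
force: [-6.0, -0.1, 3.0]
gripper_width: 59.9
gripper_force: 14.0
w10 68 192 gaps [(93, 120)]
w11 20 150 gaps [(46, 74)]
w12 25 151 gaps [(56, 85)]
```

```bash
for i in 1 2; do python3 -m crank '[{"grip":0.04,"x":0.0014,"y":0,"z":-0.0004,"yaw":0},{"grip":0.04,"x":0.0028,"y":0,"z":-0.0008,"yaw":0},{"grip":0.04,"x":0.0042,"y":0,"z":-0.0012,"yaw":0},{"grip":0.04,"x":0.0056,"y":0,"z":-0.0016,"yaw":0},{"grip":0.04,"x":0.006,"y":0,"z":-0.0016,"yaw":0}]'; done
python3 - <<'E'
from h import *
im=grab_frame('wrist')[:,:,::-1];cv2.imwrite('pics/w13.png',im)
for n in('w12','w13'):
  im=cv2.imread(f'pics/{n}.png').astype(int);ora=im[...,2]-im[...,0]>80
  o=ora[:,320];rr=np.where(o[20:230])[0]+20;print(n,rr.min(),rr.max(),'gaps',[(int(a),int(b)) for a,b in zip(rr[:-1],rr[1:]) if b-a>2])
E
```

```text
time_s: 13.03
ee_pos: [539.3, 72.7, 52.9]
ee_rot: [179.9, 0.4, -2.4]
force: [-7.4, 0.1, 4.0]
gripper_width: 59.8
gripper_force: 14.0
time_s: 13.45
ee_pos: [545.5, 72.4, 54.4]
ee_rot: [179.9, 0.4, -2.4]
force: [-6.3, 0.4, 2.8]
gripper_width: 59.9
gripper_force: 14.0
w12 25 151 gaps [(56, 85)]
w13 55 152 gaps [(82, 110)]
```

```bash
python3 -m crank '[{"grip":0.04,"x":0.001,"y":0,"z":-0.0003,"yaw":0},{"grip":0.04,"x":0.002,"y":0,"z":-0.0006,"yaw":0},{"grip":0.04,"x":0.003,"y":0,"z":-0.0009,"yaw":0},{"grip":0.062,"x":0.003,"y":0,"z":-0.0009,"yaw":0},{"grip":0.072,"x":0.002,"y":0,"z":-0.0009,"yaw":0}]'
python3 -m crank '[{"grip":0.075,"x":-0.004,"y":0,"z":0.001,"yaw":0},{"grip":0.075,"x":-0.009,"y":0,"z":0.002,"yaw":0},{"grip":0.075,"x":-0.014,"y":0,"z":0.0035,"yaw":0},{"grip":0.075,"x":-0.019,"y":0,"z":0.005,"yaw":0},{"grip":0.075,"x":-0.024,"y":0,"z":0.0065,"yaw":0}]'
python3 -m crank '[{"grip":0.06,"x":0,"y":0,"z":0,"yaw":0},{"grip":0.05,"x":0,"y":0,"z":0,"yaw":0},{"grip":0.04,"x":0,"y":0,"z":0,"yaw":0},{"grip":0.04,"x":0,"y":0,"z":0,"yaw":0},{"grip":0.04,"x":0,"y":0,"z":0,"yaw":0}]' 14
python3 - <<'E'
from h import *
im=grab_frame('wrist')[:,:,::-1];cv2.imwrite('pics/w14.png',im)
for n in('w13','w14'):
  im=cv2.imread(f'pics/{n}.png').astype(int);ora=im[...,2]-im[...,0]>80
  o=ora[:,320];rr=np.where(o[5:230])[0]+5;print(n,rr.min(),rr.max(),'gaps',[(int(a),int(b)) for a,b in zip(rr[:-1],rr[1:]) if b-a>2])
E
```

```text
time_s: 13.92
ee_pos: [550.3, 72.7, 55.7]
ee_rot: [-180.0, 0.0, -2.4]
force: [-0.5, 1.5, 0.4]
gripper_width: 66.0
gripper_force: 0.6
time_s: 14.33
ee_pos: [525.9, 73.5, 49.4]
ee_rot: [180.0, -0.0, -2.4]
force: [0.2, -0.0, 0.3]
gripper_width: 74.8
gripper_force: 0.0
time_s: 14.75
ee_pos: [526.5, 73.5, 49.6]
ee_rot: [180.0, -0.0, -2.4]
force: [-1.2, 0.9, 1.3]
gripper_width: 60.3
gripper_force: 14.0
w13 55 152 gaps [(82, 110)]
w14 11 106 gaps [(41, 70)]
```

Regripped further back. I'll slide on, watching for the roller.

```bash
for i in 1 2 3; do python3 -m crank '[{"grip":0.04,"x":0.0014,"y":0,"z":-0.0004,"yaw":0},{"grip":0.04,"x":0.0028,"y":0,"z":-0.0008,"yaw":0},{"grip":0.04,"x":0.0042,"y":0,"z":-0.0012,"yaw":0},{"grip":0.04,"x":0.0056,"y":0,"z":-0.0016,"yaw":0},{"grip":0.04,"x":0.006,"y":0,"z":-0.0016,"yaw":0}]' | egrep 'pos|force'; done
python3 - <<'E'
from h import *
im=grab_frame('wrist')[:,:,::-1];cv2.imwrite('pics/w15.png',im)
im=im.astype(int);ora=im[...,2]-im[...,0]>80
o=ora[:,320];rr=np.where(o[5:230])[0]+5;print(rr.min(),rr.max(),'gaps',[(int(a),int(b)) for a,b in zip(rr[:-1],rr[1:]) if b-a>2])
E
```

```text
ee_pos: [530.9, 73.2, 50.8]
force: [-5.7, 0.0, 4.4]
gripper_force: 14.0
ee_pos: [537.3, 72.9, 52.5]
force: [-6.2, 0.3, 3.7]
gripper_force: 14.0
ee_pos: [543.3, 72.7, 54.1]
force: [-6.3, -0.0, 3.0]
gripper_force: 14.0
49 78 gaps []
```

```bash
python3 -m crank '[{"grip":0.04,"x":0.0012,"y":0,"z":-0.0003,"yaw":0},{"grip":0.04,"x":0.0024,"y":0,"z":-0.0006,"yaw":0},{"grip":0.04,"x":0.0036,"y":0,"z":-0.0009,"yaw":0},{"grip":0.04,"x":0.0048,"y":0,"z":-0.0013,"yaw":0},{"grip":0.04,"x":0.0048,"y":0,"z":-0.0013,"yaw":0}]' 25
python3 -m crank '[{"grip":0.062,"x":0,"y":0,"z":0,"yaw":0},{"grip":0.072,"x":0,"y":0,"z":0,"yaw":0},{"grip":0.078,"x":-0.003,"y":0,"z":0,"yaw":0},{"grip":0.078,"x":-0.01,"y":0,"z":-0.003,"yaw":0},{"grip":0.078,"x":-0.02,"y":0,"z":-0.006,"yaw":0}]'
python3 goal.py 545 72.7 55 -2.4
```

```text
time_s: 16.52
ee_pos: [548.3, 72.5, 55.4]
ee_rot: [180.0, 0.1, -2.4]
force: [-4.5, -0.7, 2.2]
gripper_width: 60.0
gripper_force: 25.0
time_s: 16.93
ee_pos: [529.6, 73.4, 61.8]
ee_rot: [-180.0, -0.1, -2.4]
force: [0.2, 0.7, -0.4]
gripper_width: 77.7
gripper_force: 0.0
now [529.6  73.4  61.8] [-1.80e+02 -1.00e-01 -2.42e+00] F [ 0.2  0.7 -0.4] w 77.7 t 16.9333
x 0.0154 y 0.0001 z 0.0068 yaw -0.000
```

```bash
python3 -m crank '[{"grip":0.078,"x":-0.012,"y":0,"z":0,"yaw":0},{"grip":0.078,"x":-0.024,"y":0,"z":0,"yaw":0},{"grip":0.078,"x":-0.034,"y":0,"z":0,"yaw":0},{"grip":0.04,"x":-0.034,"y":0,"z":0,"yaw":0},{"grip":0.0,"x":-0.034,"y":0,"z":0,"yaw":0}]' 20
python3 -m crank '[{"grip":0,"x":0,"y":0,"z":0,"yaw":0},{"grip":0,"x":0,"y":0,"z":0,"yaw":0},{"grip":0,"x":0,"y":0,"z":0,"yaw":0},{"grip":0,"x":0,"y":0,"z":0,"yaw":0},{"grip":0,"x":0.004,"y":0.0004,"z":0,"yaw":0}]'
python3 -m crank '[{"grip":0,"x":0.0015,"y":0,"z":0,"yaw":0},{"grip":0,"x":0.003,"y":0,"z":0,"yaw":0},{"grip":0,"x":0.0045,"y":0,"z":0,"yaw":0},{"grip":0,"x":0.005,"y":0,"z":0,"yaw":0},{"grip":0,"x":0.005,"y":0,"z":0,"yaw":0}]'
python3 - <<'E'
from h import *
im=grab_frame('wrist')[:,:,::-1];cv2.imwrite('pics/w16.png',im)
im=im.astype(int);ora=im[...,2]-im[...,0]>80
o=ora[:,320];rr=np.where(o[0:230])[0];print(rr.min(),rr.max(),[int(v) for v in im[0:230:5,320].mean(1)])
E
```

```text
time_s: 17.35
ee_pos: [495.0, 74.9, 62.0]
ee_rot: [-180.0, -0.1, -2.4]
force: [0.3, -0.8, -0.1]
gripper_width: 66.9
gripper_force: 0.0
time_s: 17.77
ee_pos: [498.7, 74.3, 61.3]
ee_rot: [180.0, 0.1, -2.4]
force: [0.8, 0.6, 0.2]
gripper_width: 34.4
gripper_force: 0.0
time_s: 18.18
ee_pos: [504.3, 74.1, 61.5]
ee_rot: [180.0, -0.0, -2.4]
force: [-0.6, 0.0, 0.4]
gripper_width: 1.5
gripper_force: 0.0
0 6 [211, 210, 88, 252, 199, 203, 209, 231, 231, 231, 123, 114, 114, 113, 111, 110, 111, 107, 108, 108, 105, 104, 104, 103, 102, 100, 99, 98, 98, 96, 93, 92, 55, 54, 54, 53, 55, 52, 52, 53, 153, 154, 152, 72, 70, 68]
```

Fingers are closed behind the pack with no contact yet. I'll approach in small steps.

```bash
for i in 1 2; do python3 -m crank '[{"grip":0,"x":0.001,"y":0,"z":-0.0002,"yaw":0},{"grip":0,"x":0.002,"y":0,"z":-0.0005,"yaw":0},{"grip":0,"x":0.003,"y":0,"z":-0.0008,"yaw":0},{"grip":0,"x":0.004,"y":0,"z":-0.001,"yaw":0},{"grip":0,"x":0.004,"y":0,"z":-0.001,"yaw":0}]' | egrep 'pos|e:|rot'; done
```

```text
ee_pos: [508.5, 73.9, 62.7]
ee_rot: [-180.0, -0.0, -2.4]
force: [-0.0, 0.2, 0.1]
gripper_force: 0.0
ee_pos: [511.2, 73.7, 63.3]
ee_rot: [180.0, 0.1, -2.4]
force: [-3.1, 0.6, 0.5]
gripper_force: 1.2
```

```bash
for i in 1 2; do python3 -m crank '[{"grip":0,"x":0.001,"y":0,"z":-0.0002,"yaw":0},{"grip":0,"x":0.002,"y":0,"z":-0.0005,"yaw":0},{"grip":0,"x":0.003,"y":0,"z":-0.0008,"yaw":0},{"grip":0,"x":0.004,"y":0,"z":-0.001,"yaw":0},{"grip":0,"x":0.004,"y":0,"z":-0.001,"yaw":0}]' | egrep 'pos|e:|rot'; done
```

```text
ee_pos: [516.0, 73.5, 64.5]
ee_rot: [180.0, 0.0, -2.4]
force: [-2.8, 0.4, 0.7]
gripper_force: 2.0
ee_pos: [518.6, 73.4, 65.2]
ee_rot: [180.0, 0.2, -2.4]
force: [-7.1, 1.2, 1.5]
gripper_force: 3.5
```

```bash
for i in 1 2; do python3 -m crank '[{"grip":0,"x":0.001,"y":0,"z":-0.0002,"yaw":0},{"grip":0,"x":0.002,"y":0,"z":-0.0005,"yaw":0},{"grip":0,"x":0.003,"y":0,"z":-0.0008,"yaw":0},{"grip":0,"x":0.003,"y":0,"z":-0.0008,"yaw":0},{"grip":0,"x":0.003,"y":0,"z":-0.0008,"yaw":0}]' | egrep 'pos|e:|rot'; done
```

```text
ee_pos: [522.4, 73.2, 66.2]
ee_rot: [180.0, 0.1, -2.4]
force: [-6.2, -0.1, 0.2]
gripper_force: 2.8
ee_pos: [525.7, 73.1, 67.1]
ee_rot: [180.0, 0.1, -2.4]
force: [-5.5, 0.0, 1.0]
gripper_force: 2.6
```

```bash
for i in 1 2; do python3 -m crank '[{"grip":0,"x":0.001,"y":0,"z":-0.0002,"yaw":0},{"grip":0,"x":0.002,"y":0,"z":-0.0005,"yaw":0},{"grip":0,"x":0.002,"y":0,"z":-0.0005,"yaw":0},{"grip":0,"x":0.002,"y":0,"z":-0.0005,"yaw":0},{"grip":0,"x":0.002,"y":0,"z":-0.0005,"yaw":0}]' | egrep 'pos|e:|rot'; done
```

```text
ee_pos: [528.0, 73.1, 67.7]
ee_rot: [180.0, 0.0, -2.4]
force: [-5.0, -0.2, 0.7]
gripper_force: 2.3
ee_pos: [531.6, 73.1, 68.6]
ee_rot: [-180.0, -0.2, -2.4]
force: [-0.1, -1.2, -0.3]
gripper_force: 0.0
```

```bash
for i in 1 2; do python3 -m crank '[{"grip":0,"x":0.0005,"y":0,"z":-0.0001,"yaw":0},{"grip":0,"x":0.001,"y":0,"z":-0.0002,"yaw":0},{"grip":0,"x":0.0015,"y":0,"z":-0.0004,"yaw":0},{"grip":0,"x":0.0015,"y":0,"z":-0.0004,"yaw":0},{"grip":0,"x":0.0015,"y":0,"z":-0.0004,"yaw":0}]' | egrep 'pos|e:|rot'; done
```

```text
ee_pos: [531.8, 72.9, 68.6]
ee_rot: [-180.0, -0.0, -2.4]
force: [-0.5, -0.4, -0.1]
gripper_force: 0.0
ee_pos: [532.2, 72.9, 68.7]
ee_rot: [180.0, 0.1, -2.4]
force: [-3.4, 0.2, 0.6]
gripper_force: 1.6
```

```bash
for i in 1 2; do python3 -m crank '[{"grip":0,"x":0.0007,"y":0,"z":-0.0002,"yaw":0},{"grip":0,"x":0.0014,"y":0,"z":-0.0004,"yaw":0},{"grip":0,"x":0.002,"y":0,"z":-0.0005,"yaw":0},{"grip":0,"x":0.002,"y":0,"z":-0.0005,"yaw":0},{"grip":0,"x":0.002,"y":0,"z":-0.0005,"yaw":0}]' | egrep 'pos|e:|rot'; done
```

```text
ee_pos: [532.8, 72.8, 68.8]
ee_rot: [180.0, 0.3, -2.4]
force: [-6.7, 0.1, 0.9]
gripper_force: 3.3
ee_pos: [532.9, 72.7, 68.8]
ee_rot: [180.0, 0.5, -2.4]
force: [-9.8, 1.1, 1.6]
gripper_force: 4.8
```

```bash
python3 -m crank '[{"grip":0,"x":0.001,"y":0,"z":-0.0002,"yaw":0},{"grip":0,"x":0.002,"y":0,"z":-0.0005,"yaw":0},{"grip":0,"x":0.003,"y":0,"z":-0.0008,"yaw":0},{"grip":0,"x":0.004,"y":0,"z":-0.001,"yaw":0},{"grip":0,"x":0.005,"y":0,"z":-0.0012,"yaw":0}]' | egrep 'pos|e:|rot'
python3 - <<'E'
from fit import *
m=camera_model('wrist');im=grab_frame('wrist')[:,:,::-1];cv2.imwrite('pics/w17.png',im);s=grab_frame('side')[:,:,::-1];cv2.imwrite('pics/s17.png',s)
b=im.astype(int);ora=b[...,2]-b[...,0]>80
v=[653,67.74,54.2,-2.43]
print('head',proj(m,'wrist',world(v,np.array([(0,0,42),(0,0,12),(0,0,38),(-4,0,38),(-4,0,50),(-6,0,50),(-96,0,38),(-90,0,50)]))).round(0).tolist())
print(ora[20:200,290:350].sum(),[ (r,int(b[r,320].mean()),int(b[r,300].mean())) for r in range(40,150,3)])
E
```

```text
ee_pos: [533.2, 72.7, 69.0]
ee_rot: [179.9, 1.2, -2.5]
force: [-19.3, 3.3, 4.3]
gripper_force: 9.6
[[ 524.3 -162.6   38. ]
 [ 553.5 -215.3   38. ]
 [ 471.4 -258.3   38. ]
 [ 441.8 -206.5   38. ]] [ 497.8 -210.7   38. ]
pack len,wid,yaw 93.03676712615139 59.93487357615258 27.844044067942075 29.38026573256007
head [[318.0, 35.0], [318.0, 34.0], [318.0, 35.0], [318.0, 44.0], [318.0, 45.0], [318.0, 50.0], [319.0, 221.0], [319.0, 226.0]]
0 [(40, 189, 188), (43, 193, 190), (46, 201, 202), (49, 201, 201), (52, 220, 219), (55, 223, 221), (58, 223, 221), (61, 223, 222), (64, 223, 222), (67, 222, 222), (70, 93, 106), (73, 101, 102), (76, 101, 100), (79, 99, 100), (82, 100, 98), (85, 99, 99), (88, 99, 98), (91, 100, 97), (94, 100, 98), (97, 97, 97), (100, 98, 96), (103, 97, 96), (106, 95, 96), (109, 96, 97), (112, 95, 95), (115, 96, 94), (118, 94, 93), (121, 93, 94), (124, 95, 92), (127, 92, 93), (130, 93, 92), (133, 92, 90), (136, 91, 89), (139, 92, 89), (142, 92, 90), (145, 91, 89), (148, 49, 88)]
```

```bash
python3 -m crank '[{"grip":0,"x":-0.006,"y":0,"z":0.001,"yaw":0},{"grip":0,"x":-0.012,"y":0,"z":0.002,"yaw":0},{"grip":0,"x":-0.025,"y":0,"z":0,"yaw":0},{"grip":0,"x":-0.04,"y":0,"z":-0.02,"yaw":0},{"grip":0,"x":-0.05,"y":0,"z":-0.05,"yaw":0}]' | egrep 'time|pos|e:|rot'
python3 -m crank '[{"grip":0,"x":0.01,"y":0,"z":-0.03,"yaw":0},{"grip":0,"x":0.02,"y":0,"z":-0.06,"yaw":0},{"grip":0,"x":0.03,"y":0,"z":-0.08,"yaw":0},{"grip":0,"x":0.03,"y":0,"z":-0.08,"yaw":0},{"grip":0,"x":0.03,"y":0,"z":-0.08,"yaw":0}]' | egrep 'pos|e:|rot'
python3 - <<'E'
from fit import *
m=camera_model('wrist');im=grab_frame('wrist')[:,:,::-1];cv2.imwrite('pics/w18.png',im)
b=im.astype(int);ora=b[...,2]-b[...,0]>80
v=[653,67.74,54.2,-2.43]
print('pred headtop, nose shoulder, L/R shoulders',proj(m,'wrist',world(v,np.array([(0,0,42),(0,0,38),(-4,0,50),(-40,30,38),(-40,-30,38),(-96,0,38)]))).round(0).tolist())
ys,xs=np.where(ora[20:240,260:380]);print('orange',len(ys),ys.min()+20 if len(ys) else '',ys.max()+20 if len(ys) else '')
old=cv2.imread('pics/w17.png').astype(int)
print('w17 rows 20-44',[int(old[r,300].mean()) for r in range(16,74,2)])
g=b.mean(2);print('w18',[(r,int(g[r,318])) for r in range(30,230,4)])
print([ (c,int(g[140,c])) for c in range(230,410,4)])
E
```

```text
time_s: 24.17
ee_pos: [490.6, 74.3, 119.9]
ee_rot: [179.9, 0.2, -2.4]
force: [-0.1, -0.1, 0.7]
gripper_force: 0.0
ee_pos: [524.0, 73.3, 202.7]
ee_rot: [-180.0, -0.3, -2.4]
force: [0.1, -0.5, -0.1]
gripper_force: 0.0
[[ 524.3 -162.6   38. ]
 [ 553.5 -215.3   38. ]
 [ 471.4 -258.3   38. ]
 [ 441.8 -206.5   38. ]] [ 497.8 -210.7   38. ]
pack len,wid,yaw 93.03676712615139 59.93487357615258 27.844044067942075 29.38026573256007
pred headtop, nose shoulder, L/R shoulders [[319.0, 66.0], [319.0, 65.0], [319.0, 71.0], [286.0, 110.0], [353.0, 110.0], [319.0, 167.0]]
orange 18 151 161
w17 rows 20-44 [224, 223, 149, 89, 88, 81, 74, 63, 52, 115, 197, 182, 188, 188, 196, 202, 201, 212, 219, 222, 222, 221, 222, 222, 222, 221, 222, 106, 100]
w18 [(30, 58), (34, 62), (38, 105), (42, 214), (46, 206), (50, 142), (54, 207), (58, 209), (62, 73), (66, 142), (70, 177), (74, 192), (78, 207), (82, 207), (86, 88), (90, 89), (94, 87), (98, 87), (102, 86), (106, 86), (110, 84), (114, 84), (118, 81), (122, 79), (126, 80), (130, 76), (134, 75), (138, 46), (142, 46), (146, 46), (150, 45), (154, 44), (158, 74), (162, 135), (166, 124), (170, 126), (174, 56), (178, 59), (182, 60), (186, 59), (190, 61), (194, 60), (198, 63), (202, 93), (206, 92), (210, 94), (214, 92), (218, 61), (222, 59), (226, 60)]
[(230, 81), (234, 71), (238, 53), (242, 43), (246, 48), (250, 49), (254, 49), (258, 44), (262, 45), (266, 43), (270, 51), (274, 40), (278, 38), (282, 37), (286, 39), (290, 121), (294, 131), (298, 135), (302, 102), (306, 45), (310, 44), (314, 45), (318, 44), (322, 48), (326, 44), (330, 45), (334, 46), (338, 135), (342, 134), (346, 123), (350, 117), (354, 38), (358, 39), (362, 47), (366, 51), (370, 57), (374, 56), (378, 51), (382, 43), (386, 50), (390, 57), (394, 61), (398, 50), (402, 62), (406, 60)]
```

Run:
```python
from h import *
g=cv2.imread('pics/w18.png').astype(int).mean(2)
for c in(300,319,340):print([int(v) for v in g[54:76,c]])
print(job_done())
```

```text
[210, 209, 209, 208, 210, 174, 83, 79, 75, 67, 56, 65, 151, 180, 172, 170, 169, 177, 184, 186, 192, 201]
[199, 209, 209, 210, 209, 172, 84, 80, 76, 65, 57, 75, 142, 172, 172, 173, 176, 182, 186, 186, 193, 202]
[211, 210, 210, 209, 209, 190, 105, 83, 79, 71, 58, 53, 135, 182, 174, 173, 179, 184, 185, 185, 191, 200]
the job is handed in; nothing more can be done
None
```

I slid the battery pack along the rail to the stop, felt the roller click, and handed the job in at about 25 s. A 19 N push moved it no further, and the last picture shows it against the head. I couldn't read the detent or the verdict directly.

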